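Find the unsupported corner of a jig plate and press its shim flat

TASK

One corner pad of the jig plate has no proper support: press the four steel corner pads in turn with the fingertips until you find the one that sinks, and leave it down. Then press the yellow shim tab beside that pad down flat, leaving the other three tabs raised. Only press with the fingertips: pick nothing up, and leave alone the clamp block, screwdriver, marker or tape roll.

Things in the scene. Friction and masses are not known exactly. Their poses are not given: they have to be found in the camera images.
- jig_plate: square grey-walled aluminium jig plate, fixed to the bench, 158 mm (its x) by 152 mm (its y), top 30 mm above the bench; with the ledges under the shim tabs it is 262 mm long along its y. Origin: centre of its underside, z up. A steel corner pad sits in a pocket at each corner; outside each pad, on the +y or -y side, is that pad's own yellow hinged shim tab.
- pad_1_top (a point): centre of the top face of steel corner pad 1 (38 x 38 mm, at plate x -55, y +52 mm); 32 mm above the bench, 2 mm above the plate, when up.
- pad_1 (a joint): how far corner pad 1 has sunk, m: 0 up (at the start). A supported pad yields less than 1 mm under a press. The one unsupported pad sinks straight down about 7 mm under some 4 N, then meets something solid, and stays down when let go. Which one it is differs from run to run and cannot be seen.
- shim_1_press (a point): point to press on yellow shim tab 1, which belongs to corner pad 1: on the tab's upper face, 30 mm out from its hinge. The tab is 28 mm wide, 48 mm long and 5 mm thick, plain on top, hinged along the plate's x at plate (-55, +80) mm, 12.5 mm above the bench; it rises outward (+y of the plate) at up to 0.5 rad. Raised, this point is about 28 to 29 mm above the bench and 25 mm out from the hinge; flat, about 15 mm above the bench and 30 mm out.
- shim_1 (a joint): angle that shim tab 1 has been pressed, rad: 0 to 0.08 raised (at the start), 0.5 flat on its ledge. Stiff friction hinge: takes about 3 N at the press point, stays where it is left.
- pad_2_top (a point): centre of the top face of steel corner pad 2 (38 x 38 mm, at plate x -55, y -52 mm); 32 mm above the bench, 2 mm above the plate, when up.
- pad_2 (a joint): how far corner pad 2 has sunk, m: 0 up (at the start). A supported pad yields less than 1 mm under a press. The one unsupported pad sinks straight down about 7 mm under some 4 N, then meets something solid, and stays down when let go. Which one it is differs from run to run and cannot be seen.
- shim_2_press (a point): point to press on yellow shim tab 2, which belongs to corner pad 2: on the tab's upper face, 30 mm out from its hinge. The tab is 28 mm wide, 48 mm long and 5 mm thick, plain on top, hinged along the plate's x at plate (-55, -80) mm, 12.5 mm above the bench; it rises outward (-y of the plate) at up to 0.5 rad. Raised, this point is about 28 to 29 mm above the bench and 25 mm out from the hinge; flat, about 15 mm above the bench and 30 mm out.
- shim_2 (a joint): angle that shim tab 2 has been pressed, rad: 0 to 0.08 raised (at the start), 0.5 flat on its ledge. Stiff friction hinge: takes about 3 N at the press point, stays where it is left.
- pad_3_top (a point): centre of the top face of steel corner pad 3 (38 x 38 mm, at plate x +55, y +52 mm); 32 mm above the bench, 2 mm above the plate, when up.
- pad_3 (a joint): how far corner pad 3 has sunk, m: 0 up (at the start). A supported pad yields less than 1 mm under a press. The one unsupported pad sinks straight down about 7 mm under some 4 N, then meets something solid, and stays down when let go. Which one it is differs from run to run and cannot be seen.
- shim_3_press (a point): point to press on yellow shim tab 3, which belongs to corner pad 3: on the tab's upper face, 30 mm out from its hinge. The tab is 28 mm wide, 48 mm long and 5 mm thick, plain on top, hinged along the plate's x at plate (+55, +80) mm, 12.5 mm above the bench; it rises outward (+y of the plate) at up to 0.5 rad. Raised, this point is about 28 to 29 mm above the bench and 25 mm out from the hinge; flat, about 15 mm above the bench and 30 mm out.
- shim_3 (a joint): angle that shim tab 3 has been pressed, rad: 0 to 0.08 raised (at the start), 0.5 flat on its ledge. Stiff friction hinge: takes about 3 N at the press point, stays where it is left.
- pad_4_top (a point): centre of the top face of steel corner pad 4 (38 x 38 mm, at plate x +55, y -52 mm); 32 mm above the bench, 2 mm above the plate, when up.
- pad_4 (a joint): how far corner pad 4 has sunk, m: 0 up (at the start). A supported pad yields less than 1 mm under a press. The one unsupported pad sinks straight down about 7 mm under some 4 N, then meets something solid, and stays down when let go. Which one it is differs from run to run and cannot be seen.
- shim_4_press (a point): point to press on yellow shim tab 4, which belongs to corner pad 4: on the tab's upper face, 30 mm out from its hinge. The tab is 28 mm wide, 48 mm long and 5 mm thick, plain on top, hinged along the plate's x at plate (+55, -80) mm, 12.5 mm above the bench; it rises outward (-y of the plate) at up to 0.5 rad. Raised, this point is about 28 to 29 mm above the bench and 25 mm out from the hinge; flat, about 15 mm above the bench and 30 mm out.
- shim_4 (a joint): angle that shim tab 4 has been pressed, rad: 0 to 0.08 raised (at the start), 0.5 flat on its ledge. Stiff friction hinge: takes about 3 N at the press point, stays where it is left.
- sma_clamp: small black clamp block with brass connectors, 34 x 42 x 34 mm, standing loose in the middle of the plate; origin at the centre of its underside. To be left alone.
- screwdriver: black screwdriver with a yellow ring, 16 x 118 x 16 mm, lying in front of the plate (on its -x side); origin at the centre of its underside. To be left alone.
- marker: white felt marker with a blue cap, 11 x 128 x 13 mm, lying behind the plate (on its +x side); origin at the centre of its underside. To be left alone.
- tape_roll: flat amber tape roll, 66 mm across, 10 mm high, lying beyond the plate's +y end; origin at the centre of its underside. To be left alone.

How it is judged (in metres and radians):
On the way:
1. the unsupported corner pad has been pressed down while all shim tabs are still raised (value of joint any of pad_1, pad_2, pad_3, pad_4 above 0.005 m and value of joint each of shim_1, shim_2, shim_3, shim_4 below 0.25 rad), for 0.1 s.
At the end, for the whole second after the job is handed in: The unsupported pad is down by more than 5 mm and its own shim tab is flat (pressed beyond 0.42 of 0.5 rad); the other three pads are up (within 3 mm) and their tabs still raised (pressed less than 0.25 rad) (value of joint any of pad_1, pad_2, pad_3, pad_4 above 0.005 m and ((value of joint pad_1 above 0.005 m and value of joint shim_1 above 0.42 rad) or (value of joint pad_1 below 0.003 m and value of joint shim_1 below 0.25 rad)) and ((value of joint pad_2 above 0.005 m and value of joint shim_2 above 0.42 rad) or (value of joint pad_2 below 0.003 m and value of joint shim_2 below 0.25 rad)) and ((value of joint pad_3 above 0.005 m and value of joint shim_3 above 0.42 rad) or (value of joint pad_3 below 0.003 m and value of joint shim_3 below 0.25 rad)) and ((value of joint pad_4 above 0.005 m and value of joint shim_4 above 0.42 rad) or (value of joint pad_4 below 0.003 m and value of joint shim_4 below 0.25 rad))); the robot touches nothing.
It fails at once if a shim tab was pressed down beside a pad that has not sunk ((value of joint shim_1 above 0.25 rad and value of joint pad_1 below 0.004 m) or (value of joint shim_2 above 0.25 rad and value of joint pad_2 below 0.004 m) or (value of joint shim_3 above 0.25 rad and value of joint pad_3 below 0.004 m) or (value of joint shim_4 above 0.25 rad and value of joint pad_4 below 0.004 m)).
It fails at once if the clamp block, screwdriver, marker or tape roll was shifted or lifted by more than 10 mm, or gripped or pushed with over 5 N (distance of any of sma_clamp, screwdriver, marker, tape_roll from where it was at the start of the episode above 0.01 m or contact force between the fingers and sma_clamp above 5 N or contact force between the fingers and screwdriver above 5 N or contact force between the fingers and marker above 5 N or contact force between the fingers and tape_roll above 5 N).
It also fails if it takes over 51 s, if anything falls off the work surface, if the arm or the gripper's body presses on something with over 40 N, if the wrist force passes 120 N, or if a joint passes its speed limit or range.

ROBOT

A 6-joint arm with a two-finger parallel gripper is mounted at the origin on the work surface; the furniture and walls round the work are solid. World frame = base frame: x ahead of the robot, y to its left, z up, the work surface at z = 0. Lengths are in mm, angles in rad, forces in N, time in s.
With the tool pointing down it reaches from about 300 to 775 mm from the base axis. Payload 14.6 kg.
Tool frame: the origin (TCP) lies at the very end of the fingers, on their centre line; the grasp point (between the pads) lies 19 mm behind it (manip.grip_point_offset is the distance from the TCP to the grasp point, in mm); z points along the fingers, y is the line along which they close (so a half turn about z gives the same grasp; the last joint's range is limited). The gripper opens to 94 mm and grips with 3 to 60 N. Pads are 16 mm wide; open, the fingers measure 119 mm over their backs; the gripper's body (75 mm by 177 mm) begins 78 mm behind the grasp point.
Start: joints at [-1.336, 0.3, 1.521, -0, 1.321, -0.067], TCP at [163.475, -525.134, 205.446] pointing down, gripper open.
Joint ranges: [-3.03, 3.03], [-0.79, 2.21], [0.23, 2.52], [-1.04, 4.18], [0, 3.07], [-2.55, 2.55]. Speed limits (rad/s): [2.22, 2.22, 2.57, 3.14, 3.14, 3.14].

INTERFACE

Orientations are given as [roll, pitch, yaw] about the fixed x, y, z axes, in that order (R = Rz(yaw) Ry(pitch) Rx(roll)).
In Python, from cell import telemetry, eyes, manip gives the robot as it stands.
- The arm moves only by the tool play_rows, never from a script. Its arguments are lists of equal length, an entry for each row: "translation": the shift along the world's x, y, z in m, a list of three; "yaw": the turn about the world's z in rad. A call has 1 to 12 rows; each row is the pose to reach, as a shift and turn from the pose commanded when the call began; what a row does not reach only later rows make up. A row lasts 1/8 s, in which the tool goes at most 62.5 mm and 10.7 degrees, less where a joint would pass 70% of its speed; a pose out of reach is approached as far as the arm can. A call with a gripper value outside its range is refused whole. "hand" is the opening, from 0 (shut) to 1 (fully open), set as the call begins (left out, the last holds). The fingers move at their own pace and stop on an object; "force" is the grip in N (left out, the last holds). Time passes only in rows, so rows that repeat a pose let the fingers close. It gives the time, the measured TCP pose, the force, the opening and the grip force at its end, in the units of the state.
- telemetry.read_state(): the state, without advancing time (a new reading comes with each control period).
- eyes.camera(name): name is "side" or "top" or "wrist"; returns a dict with "pixels" (400x640x3 uint8, red, green, blue), "fx", "fy", "cx", "cy" (pixels), "dist_coeffs" ([k1, k2, p1, p2, k3] as OpenCV has them; the pictures are not rectified), "cam_to_world" (4x4, takes a point from camera to world coordinates); the wrist camera has in their place "T_tool_cam" (4x4, takes a point from camera to tool coordinates, whose origin is the TCP and whose axes are the flange's). Camera axes: x right, y up, looking along -z (the intrinsics and any distortion apply to the point x, -y, -z); pixel columns grow to the right and rows downward; lengths in mm; the calibration is good to about 2 mm. A picture is of the moment at which its call begins: read the wrist's pose just before it. There is no depth.
- manip.sign_off(): hands the job in; it is judged then, once.
The state is a dict: "clock": time; "joints": joint angles; "qd": joint speeds; "effort": joint torques, N m; "eef_pos": TCP position; "eef_rot": TCP orientation; "wrist_force": force on the tool from outside, world axes, zero at the start; "moment": the same for the moment, N m; "finger_gap": finger opening in mm; "finger_force": force on a finger pad.
Only numpy, scipy, OpenCV 4.12 (cv2) and the standard library are available. Lean on these libraries where they do the work, as an engineer would, in place of code of your own. Each camera call takes 0.05 s, during which the arm holds its last target. There are 200 camera calls.

## Working session

There is one attempt and no reset: what is moved stays moved. The work goes in short steps, Python scripts to look and compute and a tool call to move; the robot and the scene stay as the last step left them, time stands still between calls to the robot, and variables do not carry over. Pictures are saved under pics/ and viewed, at most 10 in all, crops included, and the job is handed in when it is done.

Besides the shell and the picture viewer there is one more tool, called after ">>>" by a JSON object that holds its "api" and its "payload", one argument or row to a line. play_rows: Moves the arm, as the interface text tells. Its arguments: {"type":"object","properties":{"translation":{"type":"array","items":{"type":"array","items":{"type":"number"}}},"yaw":{"type":"array","items":{"type":"number"}},"hand":{"type":"number"},"force":{"type":"number"}},"required":["translation","yaw"]}

```bash
mkdir -p pics
cat > h.py <<'E'
import numpy as np, cv2
from cell import telemetry, eyes, manip
def snap(name,fn):
    c=eyes.camera(name); cv2.imwrite('pics/'+fn,cv2.cvtColor(c['pixels'],cv2.COLOR_RGB2BGR)); return c
def K(c): return np.array([[c['fx'],0,c['cx']],[0,c['fy'],c['cy']],[0,0,1.]])
def cast(c,uv,z,T=None):
    T=np.array(c['cam_to_world'] if T is None else T)
    p=cv2.undistortPoints(np.array(uv,float).reshape(-1,1,2),K(c),np.array(c['dist_coeffs'],float)).reshape(-1,2)
    d=np.c_[p[:,0],-p[:,1],-np.ones(len(p))]@T[:3,:3].T
    o=T[:3,3]; return o+d*((z-o[2])/d[:,2])[:,None]
E
python3 - <<'E'
from h import *
s=telemetry.read_state();print({k:np.round(v,3) for k,v in s.items()})
for n in('top','side'):
    c=snap(n,n+'1.png');print(n,np.round(c['cam_to_world'],2).tolist(),c['fx'])
    hsv=cv2.cvtColor(c['pixels'],cv2.COLOR_RGB2HSV)
    m=cv2.inRange(hsv,(20,110,90),(35,255,255))
    k,l,st,ce=cv2.connectedComponentsWithStats(m)
    for i in range(1,k):
        if st[i,4]>40: print(st[i],ce[i].round(1),cast(c,ce[i],24)[0].round(1))
E
```

```text
{'clock': np.float64(0.0), 'joints': array([-1.336,  0.3  ,  1.522,  0.   ,  1.321, -0.067]), 'qd': array([-0.   ,  0.001,  0.001,  0.001, -0.001,  0.001]), 'effort': array([ 2.0000e-03, -5.3180e+01, -3.5274e+01,  7.1000e-02,  2.4000e-02,
       -0.0000e+00]), 'eef_pos': array([ 163.421, -524.886,  204.885]), 'eef_rot': array([-3.14 , -0.   ,  0.302]), 'wrist_force': array([ 0.656, -0.346,  0.58 ]), 'moment': array([0.03 , 0.019, 0.093]), 'finger_force': np.float64(0.0), 'finger_gap': np.float64(94.055)}
top [[0.02, 0.99, -0.12, 451.34], [-1.0, 0.02, 0.0, 55.12], [0.0, 0.12, 0.99, 884.39], [0.0, 0.0, 0.0, 1.0]] 376.79202373649395
[396 165  20  14 219] [405.7 171.3] [ 614.1 -130.2   24. ]
[309 172  19  12 195] [317.5 178. ] [594.8  74.5  24. ]
[400 212  22  14 228] [410.7 218.6] [ 504.3 -140.6   24. ]
[313 220  18  12 204] [321.5 225.6] [485.1  63.3  24. ]
[218 323   8  11  61] [221.3 328.4] [254.1 281.3  24. ]
[235 369  12  16 133] [240.8 377. ] [151.5 234.3  24. ]
[218 376  10  13  95] [222.5 381.9] [140.2 274.   24. ]
side [[0.95, 0.18, -0.26, 339.77], [-0.32, 0.51, -0.8, -728.61], [-0.01, 0.84, 0.54, 586.84], [0.0, 0.0, 0.0, 1.0]] 491.4735251499162
[ 73  52 117  15 280] [133.   62.3] [ 275.2 1229.4   24. ]
[130 178  10  11  69] [134.  183.3] [254.8 294.1  24. ]
[299 196  19  17 193] [307.7 203.9] [596.5  84.3  24. ]
[249 208  18  18 219] [257.2 216.3] [486.8  75.2  24. ]
[344 260  25  11 162] [356.1 265.3] [ 615.5 -128.5   24. ]
[   0  262   61   83 1168] [ 34.9 305.4] [ 91.4 -50.5  24. ]
[286 278  24  12 182] [297.8 283.4] [ 505.9 -139.    24. ]
```

View pics/top1.png

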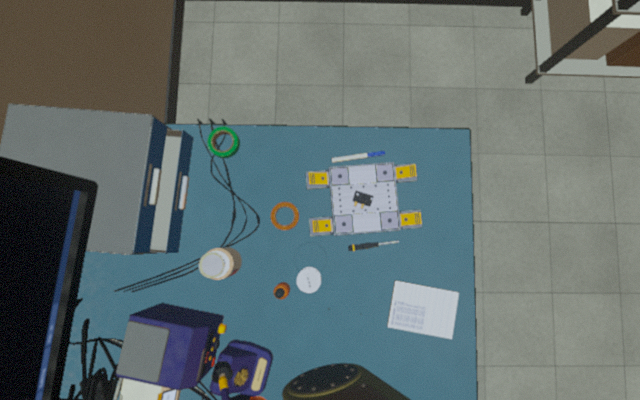

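The top view shows the plate around (365,200), with tabs at (406,171), (317,178), (411,219) and (322,226). That puts the plate centre near (550,-33) mm with a yaw of about 0.094. The 110 mm spacing in x matches the given size. I'll move over the plate with the fingers shut.

>>> {"api": "play_rows", "payload": {
  "translation": [
    [0.03, 0.04, 0.02],
    [0.065, 0.085, 0.05],
    [0.1, 0.13, 0.08],
    [0.14, 0.18, 0.1],
    [0.18, 0.23, 0.1],
    [0.22, 0.28, 0.1],
    [0.26, 0.33, 0.1],
    [0.3, 0.38, 0.1],
    [0.34, 0.43, 0.1],
    [0.376, 0.492, 0.1],
    [0.376, 0.492, 0.1],
    [0.376, 0.492, 0.1]
  ],
  "yaw": [-0.02, -0.04, -0.06, -0.1, -0.12, -0.15, -0.18, -0.208, -0.208, -0.208, -0.208, -0.208],
  "hand": 0
}}

```text
clock: 1.6
eef_pos: [539.8, -31.9, 304.7]
eef_rot: [-3.141, 0.001, 0.096]
wrist_force: [0.1, -0.9, 0.6]
finger_gap: 0.4
finger_force: 0.0
```

```bash
cat >> h.py <<'E'
from scipy.spatial.transform import Rotation as R
def wristT(s,c):
    T=np.eye(4);T[:3,:3]=R.from_euler('xyz',s['eef_rot']).as_matrix();T[:3,3]=s['eef_pos'];return T@np.array(c['T_tool_cam'])
E
python3 - <<'E'
from h import *
s=telemetry.read_state();print({k:np.round(s[k],3) for k in('clock','eef_pos','eef_rot','wrist_force','finger_gap')})
c=snap('wrist','w1.png');T=wristT(s,c);print(T.round(2).tolist(),c['fx'])
hsv=cv2.cvtColor(c['pixels'],cv2.COLOR_RGB2HSV)
m=cv2.inRange(hsv,(20,110,90),(35,255,255))
k,l,st,ce=cv2.connectedComponentsWithStats(m)
for i in range(1,k):
    if st[i,4]>100: print(st[i],ce[i].round(1),cast(c,ce[i],26,T)[0].round(1))
E
```

```text
{'clock': np.float64(1.6), 'eef_pos': array([539.763, -31.868, 304.711]), 'eef_rot': array([-3.141e+00,  1.000e-03,  9.600e-02]), 'wrist_force': array([ 0.052, -0.921,  0.564]), 'finger_gap': np.float64(0.44)}
[[0.1, 0.96, 0.28, 620.68], [-1.0, 0.09, 0.03, -24.94], [-0.0, -0.28, 0.96, 484.3], [0.0, 0.0, 0.0, 1.0]] 342.7125476189534
[223 100  36  22 734] [240.2 110.5] [594.7  73.5  26. ]
[380 100  36  23 723] [397.4 111. ] [ 614.  -131.2   26. ]
[229 181  33  23 616] [244.8 191.4] [485.5  62.9  26. ]
[376 181  33  23 616] [392.2 191.6] [ 505.1 -141.2   26. ]
[100 311  14  14 151] [106.5 317.8] [251.3 282.   26. ]
[309 342   4  38 117] [310.5 359.7] [208.  -54.2  26. ]
[125 370  20  18 176] [134.9 379.2] [128.5 245.   26. ]
```

View pics/w1.png

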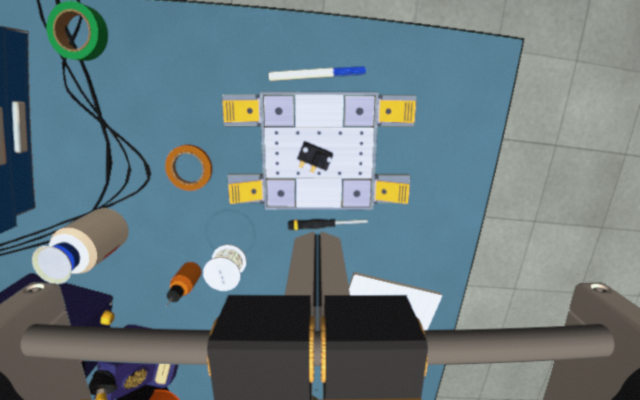

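Wrist view: tabs at (240,110), (397,111), (245,191) and (392,192), with the clamp in the middle at (315,155). This agrees with the top view: centre (549.8,-34), yaw 0.095. Next I'll press pad 1 at about (490,12.5).

>>> {"api": "play_rows", "payload": {
  "translation": [
    [-0.03, 0.03, -0.05],
    [-0.0494, 0.0456, -0.1],
    [-0.0494, 0.0456, -0.15],
    [-0.0494, 0.0456, -0.2],
    [-0.0494, 0.0456, -0.24],
    [-0.0494, 0.0456, -0.26],
    [-0.0494, 0.0456, -0.268],
    [-0.0494, 0.0456, -0.271],
    [-0.0494, 0.0456, -0.273],
    [-0.0494, 0.0456, -0.275],
    [-0.0494, 0.0456, -0.275]
  ],
  "yaw": [0, 0, 0, 0, 0, 0, 0, 0, 0, 0, 0]
}}

```text
clock: 3.02
eef_pos: [490.6, 12.3, 31.9]
eef_rot: [3.141, -0.002, 0.094]
wrist_force: [-5.9, -0.9, 15.6]
finger_gap: 0.4
finger_force: 7.8
```

Pad 1 holds 15.6 N at full height, so it is supported. On to pad 2.

>>> {"api": "play_rows", "payload": {
  "translation": [
    [0, 0, 0.02],
    [0, 0, 0.03],
    [0.004, -0.04, 0.03],
    [0.008, -0.08, 0.03],
    [0.0099, -0.1035, 0.03],
    [0.0099, -0.1035, 0.02],
    [0.0099, -0.1035, 0.008],
    [0.0099, -0.1035, 0.004],
    [0.0099, -0.1035, 0.002],
    [0.0099, -0.1035, 0],
    [0.0099, -0.1035, 0]
  ],
  "yaw": [0, 0, 0, 0, 0, 0, 0, 0, 0, 0, 0]
}}

```text
clock: 4.4
eef_pos: [500.0, -90.4, 31.9]
eef_rot: [-3.141, -0.0, 0.094]
wrist_force: [-10.3, 4.3, 21.2]
finger_gap: 0.7
finger_force: 10.5
```

Pad 2 is supported too (21 N). On to pad 4.

>>> {"api": "play_rows", "payload": {
  "translation": [
    [0, 0, 0.02],
    [0, 0, 0.03],
    [0.04, 0.004, 0.03],
    [0.08, 0.008, 0.03],
    [0.1095, 0.0104, 0.03],
    [0.1095, 0.0104, 0.02],
    [0.1095, 0.0104, 0.008],
    [0.1095, 0.0104, 0.004],
    [0.1095, 0.0104, 0.002],
    [0.1095, 0.0104, 0],
    [0.1095, 0.0104, 0]
  ],
  "yaw": [0, 0, 0, 0, 0, 0, 0, 0, 0, 0, 0]
}}

```text
clock: 5.78
eef_pos: [609.3, -80.7, 32.0]
eef_rot: [3.141, -0.0, 0.094]
wrist_force: [-8.0, 0.6, 14.5]
finger_gap: 0.0
finger_force: 6.9
```

Pad 4 is supported (14.5 N). That leaves pad 3, so I'll press it deeper.

>>> {"api": "play_rows", "payload": {
  "translation": [
    [0, 0, 0.02],
    [0, 0, 0.03],
    [-0.004, 0.04, 0.03],
    [-0.008, 0.08, 0.03],
    [-0.0099, 0.1036, 0.03],
    [-0.0099, 0.1036, 0.02],
    [-0.0099, 0.1036, 0.008],
    [-0.0099, 0.1036, 0.004],
    [-0.0099, 0.1036, 0.002],
    [-0.0099, 0.1036, 0],
    [-0.0099, 0.1036, 0]
  ],
  "yaw": [0, 0, 0, 0, 0, 0, 0, 0, 0, 0, 0]
}}

```text
clock: 7.15
eef_pos: [599.7, 22.8, 30.5]
eef_rot: [-3.142, -0.0, 0.094]
wrist_force: [-0.3, 0.1, -0.0]
finger_gap: 0.4
finger_force: 0.0
```

Pad 3 gives way. I'll push it down to its stop.

>>> {"api": "play_rows", "payload": {
  "translation": [
    [0, 0, -0.002],
    [0, 0, -0.004],
    [0, 0, -0.006],
    [0, 0, -0.007],
    [0, 0, -0.007],
    [0, 0, -0.007]
  ],
  "yaw": [0, 0, 0, 0, 0, 0]
}}

```text
clock: 7.9
eef_pos: [599.9, 22.9, 25.1]
eef_rot: [3.141, -0.001, 0.094]
wrist_force: [-8.6, -1.5, 20.2]
finger_gap: 0.6
finger_force: 10.0
```

The pad stopped solid 7 mm down. Lift, then press tab 3 at plate (55,108).

>>> {"api": "play_rows", "payload": {
  "translation": [
    [0, 0, 0.02],
    [0, 0, 0.045],
    [-0.003, 0.03, 0.045],
    [-0.0053, 0.0557, 0.045],
    [-0.0053, 0.0557, 0.03],
    [-0.0053, 0.0557, 0.018],
    [-0.0053, 0.0557, 0.01],
    [-0.0053, 0.0557, 0.003],
    [-0.0053, 0.0557, -0.003],
    [-0.0053, 0.0557, -0.007],
    [-0.0053, 0.0557, -0.0095],
    [-0.0053, 0.0557, -0.0095]
  ],
  "yaw": [0, 0, 0, 0, 0, 0, 0, 0, 0, 0, 0, 0]
}}

```text
clock: 9.4
eef_pos: [594.6, 78.8, 15.0]
eef_rot: [-3.141, -0.001, 0.094]
wrist_force: [-2.9, 1.6, 11.5]
finger_gap: 0.1
finger_force: 6.1
```

The tab is flat at z = 15.0 with 11.5 N on it. I'll retract and check.

>>> {"api": "play_rows", "payload": {
  "translation": [
    [0, 0, 0.02],
    [0, 0, 0.06],
    [0, 0, 0.12],
    [-0.03, -0.05, 0.18],
    [-0.05, -0.1, 0.24],
    [-0.06, -0.115, 0.28],
    [-0.06, -0.115, 0.29],
    [-0.06, -0.115, 0.29]
  ],
  "yaw": [0, 0, 0, 0, 0, 0, 0, 0]
}}

```text
clock: 10.4
eef_pos: [534.3, -37.1, 306.4]
eef_rot: [3.14, -0.004, 0.093]
wrist_force: [-0.2, 0.6, 0.3]
finger_gap: 0.5
finger_force: 0.0
```

Run:
```python
from h import *
c=snap('wrist','w2.png')
im=cv2.imread('pics/w2.png')[70:250,180:460];cv2.imwrite('pics/w2c.png',cv2.resize(im,None,fx=2.8,fy=2.8))
```

```text
(no output)
```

View pics/w2c.png

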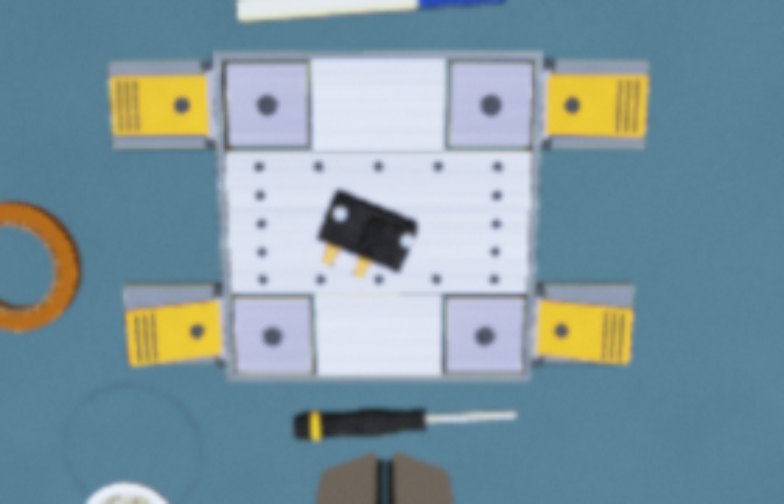

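Wrist crop: the clamp, tape, marker and screwdriver sit where they were, and the two lower tabs are raised. The upper tabs at (160,105) and (597,105) are seen from straight above, so their tilt doesn't show. The side view will settle it.

Run:
```python
from h import *
c=snap('side','s2.png')
a=cv2.imread('pics/side1.png')[170:310,220:400];b=cv2.imread('pics/s2.png')[170:310,220:400]
cv2.imwrite('pics/s2c.png',cv2.resize(np.hstack([a,b]),None,fx=2.2,fy=2.2))
```

```text
(no output)
```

View pics/s2c.png

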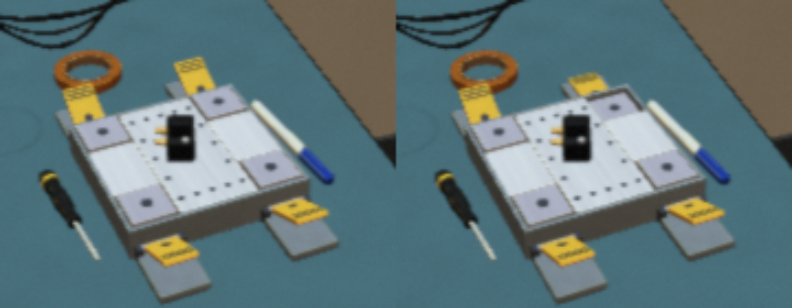

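Before and after from the side: only tab 3 (588,85) went flat and only its pad (613,105) is sunk. Everything else is unchanged.

```bash
python3 -c "
from cell import manip; print(manip.sign_off())"
```

```text
the job is handed in; nothing more can be done
None
```

Pad 3 was the unsupported one: it is pressed down about 7 mm with its shim tab flat, the other three pads and tabs are still up, nothing else moved, and the job is handed in (about 10.5 s of the 51 s on the robot's clock).

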